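# Zero the run-out gauge

## Robot

A 7-joint arm with a two-finger parallel gripper is mounted at the origin on the work surface. World frame = base frame: x ahead of the robot, y to its left, z up, the work surface at z = 0. Lengths are in m, angles in rad, forces in N, time in s.
With the tool pointing down it reaches from about 0.4 to 0.75 m from the base axis. Payload 19.5 kg.
Tool frame: the origin (TCP) lies at the very end of the fingers, on their centre line; the grasp point (between the pads) lies 19 mm behind it; z points along the fingers, y is the line along which they close (so a half turn about z gives the same grasp; the last joint's range is limited). The gripper opens to 85 mm and grips with 20 to 120 N. Pads are 22 mm wide; open, the fingers measure 114 mm over their backs; the gripper's body (76 mm by 85 mm) begins 54 mm behind the grasp point. The pads swing forward as they close: fully open they stand 13 mm farther back than shut.
Start: joints at [1.174, 0.707, -0.028, 1.485, 0.022, 0.951, -0.075], TCP at [0.2, -0.539, 0.203] pointing down, gripper open.
Joint ranges: [-2.71, 2.71], [-0.32, 2.16], [-1.57, 1.52], [0, 2.45], [-1.46, 4.6], [0, 2.02], [-2.83, 2.83]. Speed limits (rad/s): [1.89, 1.89, 2.57, 2.57, 3.01, 3.01, 3.01].

## Interface

Orientations are given as a 3x3 rotation matrix whose columns are the frame's x, y, z axes.
In Python, from plant import bot gives the robot as it stands. Calls block until the motion is done:
- bot.move_ptp(position, orientation): joint-space move of the TCP to a pose.
- bot.move_l(position, ori=None, rate=0.15, until_force=None): straight line of the TCP; ori=None keeps the orientation; rate is the mean speed in m/s. With until_force (N) it stops when the force on the tool has changed by that much, and returns True; else False.
- bot.goto_joints(angles): joint-space move.
- bot.grip(opening): opening from 0.0 (shut) to 1.0 (fully open); the grip force is fixed at half the most; returns when the fingers have stopped.
- bot.sleep(seconds).
- bot.inverse_kinematics(position, orientation): joint angles nearest the present ones, or None.
- bot.grab_frame(name): name is "side" or "top"; returns a dict with "frame" (420x560x3 uint8, blue, green, red), "depth" (420x560 float32, m along the optical axis (not along the pixel's ray), 0 where there is no reading), "intrinsics" (3x3 intrinsics, pixels), "pose" (4x4, takes a point from camera to world coordinates). Camera axes: x right, y up, looking along -z (the intrinsics and any distortion apply to the point x, -y, -z); pixel columns grow to the right and rows downward; lengths in m; the calibration is good to about 2 mm. A picture is of the moment at which its call begins.
A pose or a line that the arm cannot do raises bot.IKError and nothing moves.
- bot.sign_off(): hands the job in; it is judged then, once.
Readings, each from a call of its own:
- bot.read_time(): time.
- bot.read_qpos(): joint angles.
- bot.read_qvel(): joint speeds.
- bot.read_tau(): joint torques, N m.
- bot.read_position(): TCP position.
- bot.read_ee_rot(): TCP orientation.
- bot.read_wrist_force(): force on the tool from outside, world axes, zero at the start.
- bot.read_ft_torque(): the same for the moment, N m.
- bot.read_finger_gap(): opening from 0.0 (shut) to 1.0 (fully open).
- bot.read_finger_force(): force on a finger pad.
Only numpy, scipy, OpenCV 4.12 (cv2) and the standard library are available. Lean on these libraries where they do the work, as an engineer would, in place of code of your own. Each camera call takes 0.05 s, during which the arm holds its last target. There are 200 camera calls.

## Task

Take the yellow dust cap off the dial gauge and set it down, without dropping it, knob up and wholly on the round green mat. Then turn the gauge's black knurled bezel until the red zero mark on the dial lies right in line with the tip of the black needle, and let go. Leave the wrench, hammer, jar and steel offcut where they are.

Things in the scene. Friction and masses are not known exactly. Their poses are not given: they have to be found in the camera images.
- gauge: Fixed checking stand. Origin on the bench, straight below the dial; x up the dial's slope, z up. Grey plate 150 x 190 x 15 mm (middle at y = +40 mm), red base under the dial gauge; at y = +111 mm a steel shaft, 40 mm diameter, along x (-102 to +90 mm), top 110 mm high, on two blue V-blocks.
- dial: Fixed frame of the dial gauge; origin on the turning axis at the bezel's underside, 100 mm above the bench. z: the axis, out of the dial face, 0.45 rad off vertical towards the stand's -x; x: up the slope. Black bezel of 60 mm diameter from z = 0 to 12 mm, steel rim of 57 mm to z = 16 mm. Below: gauge body of 54 mm diameter, a thin stem to +y at z = -11 mm (5 mm radius).
- zero_mark (a point): Middle of the red zero mark (9 x 5 mm) on the white dial face (ticks every 15 degrees), which turns with the bezel: 22 mm from the axis, at z = 14 mm of dial. The bezel turns endlessly both ways with light friction and stays where it is left.
- needle_tip (a point): Point near the tip of the black needle, 22 mm from the axis, at z = 14 mm of dial. The needle (longer side 23 mm, short tail 8 mm) does not move during the job. Reads zero when this point and zero_mark coincide.
- cap: Loose yellow dust cap, about 70 g, covering the dial at the start: 71 mm outer diameter, 16 mm high, top 4 mm thick, skirt 12 mm deep with 65 mm bore round the bezel, top resting on the rim. Black round grip knob, 22 mm diameter, from z = 16 to 40 mm. Origin: centre of the open underside; z through the knob.
- mat: Fixed round green mat, 120 mm diameter, 4 mm thick; origin at the centre of its underside, on the bench
- wrench: Bystander: loose steel wrench, 170 mm long, lying flat along its x; origin near its middle
- hammer: Bystander: loose hammer, 240 mm long, lying along its x; origin near its middle
- jar: Bystander: grey glass jar with steel lid, 60 mm diameter, 75 mm high; origin at centre of its underside
- offcut: Bystander: steel angle offcut, 90 mm long, 35 x 35 mm legs; origin at centre of its underside
Mind the look-alikes: they are no part of the job. Of the things that look like the cap, the largest one is meant.

How it is judged:
On the way:
1. the cap stands knob up, wholly on the green mat (horizontal distance between cap and mat below 0.026 m and height (world z) of cap below 0.009 m and angle between cap's own z axis and vertical below 0.1 rad), for 0.2 s.
At the end, for the whole second after the job is handed in: The red zero mark is in line with the needle to within 2.2 mm at 22 mm radius (0.1 rad); the cap rests knob up on the green mat, its centre within 26 mm of the mat's centre (all of step 1 and distance between zero_mark and needle_tip below 0.0022 m and linear speed of cap below 0.02 m/s); the robot touches nothing.
It fails at once if the cap is dropped or thrown (moves faster than 0.5 m/s with no finger on it: a fall of more than about 13 mm) (linear speed of cap above 0.5 m/s and contact force between cap and the fingers below 0.05 N).
It fails at once if a bystander (wrench, hammer, jar, offcut) is moved more than 25 mm (distance of any of wrench, hammer, jar, offcut from where it was at the start of the episode above 0.025 m).
It also fails if it takes over 72 s, if anything falls off the work surface, if the arm or the gripper's body presses on something with over 40 N, if the wrist force passes 120 N, or if a joint passes its speed limit or range.

## Working session

There is one attempt and no reset: what is moved stays moved. The work goes in short steps, each a Python script; the robot and the scene stay as the last script left them, time stands still between calls to the robot, and variables do not carry over. Pictures are saved under pics/ and viewed, at most 10 in all, crops included, and the job is handed in when it is done.

```bash
ls; mkdir -p pics
cat > h.py <<'E'
import numpy as np, cv2
from plant import bot
def snap(n):
    f=bot.grab_frame(n); return f
def ray(f,u,v):
    K=f["intrinsics"];T=f["pose"]
    d=np.stack([(u-K[0,2])/K[0,0],-(v-K[1,2])/K[1,1],-np.ones_like(u*1.0)],-1)
    return T[:3,3],d@T[:3,:3].T
def pts(f):
    v,u=np.mgrid[:420,:560].astype(float); o,d=ray(f,u,v)
    return o+d*f["depth"][...,None]
def onplane(f,u,v,p0,n):
    o,d=ray(f,np.asarray(u,float),np.asarray(v,float)); t=((p0-o)@n)/(d@n)
    return o+d*t[...,None]
E
python3 - <<'E'
from h import *
for n in("side","top"):
    f=snap(n); cv2.imwrite(f"pics/{n}0.png",f["frame"]); np.savez(f"{n}0.npz",**f)
    print(n,f.keys(),f["intrinsics"],f["pose"].round(3))
print(bot.read_time())
E
```

```text
pics
side dict_keys(['frame', 'depth', 'intrinsics', 'pose']) [[437.4848664    0.         282.42302388]
 [  0.         437.4848664  212.97356327]
 [  0.           0.           1.        ]] [[ 0.891  0.308 -0.335  0.287]
 [-0.454  0.571 -0.684 -0.612]
 [-0.019  0.761  0.648  0.708]
 [ 0.     0.     0.     1.   ]]
top dict_keys(['frame', 'depth', 'intrinsics', 'pose']) [[430.72709768   0.         285.01493069]
 [  0.         430.72709768 212.8304552 ]
 [  0.           0.           1.        ]] [[ 2.800e-02  9.960e-01 -8.200e-02  5.120e-01]
 [-1.000e+00  2.800e-02 -1.000e-03  4.000e-03]
 [ 1.000e-03  8.200e-02  9.970e-01  1.184e+00]
 [ 0.000e+00  0.000e+00  0.000e+00  1.000e+00]]
0.1
```

View pics/top0.png

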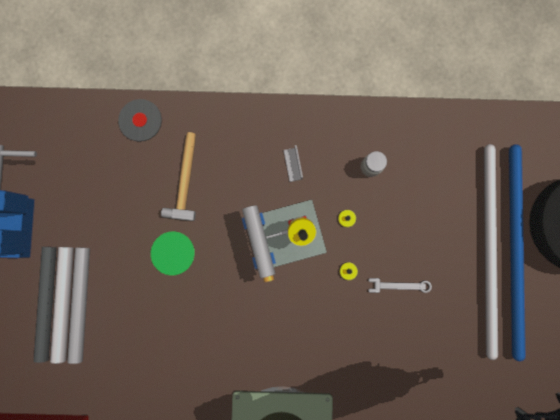

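View pics/side0.png

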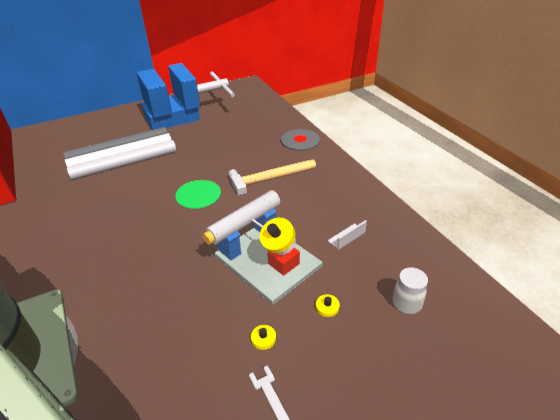

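Top view: cap at (302,233), mat at (173,253), shaft from (250,208) to (266,277). The stand's yaw is small, so the dial leans towards the robot. The small caps at (347,218) and (348,271) are look-alikes.

```bash
cat >> h.py <<'E'
def yellow(f):
    h=cv2.cvtColor(f["frame"],cv2.COLOR_BGR2HSV); m=cv2.inRange(h,(25,150,80),(34,255,255))
    n,l,s,c=cv2.connectedComponentsWithStats(m); i=1+np.argmax(s[1:,4]); return l==i
def green(f):
    h=cv2.cvtColor(f["frame"],cv2.COLOR_BGR2HSV); m=cv2.inRange(h,(50,150,60),(75,255,255))
    n,l,s,c=cv2.connectedComponentsWithStats(m); i=1+np.argmax(s[1:,4]); return l==i
E
python3 - <<'E'
from h import *
for n in("side","top"):
    f=dict(np.load(f"{n}0.npz")); P=pts(f)
    m=green(f); v,u=np.where(m); (c,ax,_)=cv2.fitEllipse(np.stack([u,v],1)[cv2.convexHull(np.stack([u,v],1).astype(np.int32),returnPoints=False)[:,0]].astype(np.float32))
    print(n,"mat",onplane(f,c[0],c[1],np.array([0,0,.004]),np.array([0,0,1.])).round(4),"depth med",np.median(P[m],0).round(4),"size",np.ptp(P[m],0).round(3))
    m=yellow(f); Q=P[cv2.erode(m.astype(np.uint8),np.ones((3,3)))>0]; 
    # plane fit of the top face, robust
    w=np.ones(len(Q),bool)
    for tol in(.02,.006,.003,.002,.002):
        c=Q[w].mean(0); nn=np.linalg.svd(Q[w]-c)[2][2]; nn*=np.sign(nn[2]); w=abs((Q-c)@nn)<tol
    print(" cap plane n",nn.round(3),"tilt",np.arccos(nn[2]).round(3),"yaw",np.arctan2(-nn[1],-nn[0]).round(3),"c",c.round(4),w.sum(),len(Q),"mask centroid",np.argwhere(m).mean(0)[::-1].round(1))
    # shaft
    c0=Q.mean(0); D=P-c0
    b=f["frame"].astype(int); grey=(np.ptp(b,axis=2)<25)
    s=grey&(P[...,2]>.098)&(P[...,2]<.116)&(D[...,1]>.05)&(D[...,1]<.22)&(abs(D[...,0])<.2)
    S=P[s]; cs=np.median(S,0); d=np.linalg.svd(S-S.mean(0),full_matrices=False)[2][0]; d*=np.sign(d[0])
    t=(S-cs)@d
    print(" shaft",s.sum(),"mean",S.mean(0).round(4),"dir",d.round(3),"yaw",np.arctan2(d[1],d[0]).round(4),"len",np.ptp(t).round(3),"mid",(cs+d*(t.max()+t.min())/2).round(4))
    # plate
    s=(P[...,2]>.012)&(P[...,2]<.019)&(np.hypot(D[...,0],D[...,1])<.2)
    S=P[s][:,:2].astype(np.float32); print(" plate rect",cv2.minAreaRect(S),s.sum())
    # knob
    k=(b.max(2)<60)&(np.linalg.norm(D,axis=2)<.06)&(P[...,2]>.12); print(" knob",k.sum(),P[k].mean(0).round(4),P[k].max(0).round(4))
E
```

```text
side mat [0.4896 0.3059 0.004 ] depth med [0.489  0.3055 0.0039] size [0.263 0.98  0.711]
 cap plane n [-0.415 -0.125  0.901] tilt 0.448 yaw 0.292 c [ 0.5537 -0.0435  0.1171] 515 614 mask centroid [277.7 235.1]
 shaft 941 mean [0.5249 0.0638 0.1061] dir [0.958 0.287 0.002] yaw 0.2906 len 0.181 mid [0.5304 0.0659 0.1071]
 plate rect ((0.596355676651001, -0.04957142472267151), (0.30351078510284424, 0.30428943037986755), 86.19176483154297) 2949
 knob 37 [ 0.5467 -0.0468  0.1285] [ 0.5566 -0.0429  0.1362]
top mat [0.4903 0.3096 0.004 ] depth med [0.4906 0.3092 0.0038] size [0.115 0.364 1.187]
 cap plane n [0.939 0.343 0.029] tilt 1.542 yaw -2.791 c [ 0.5544 -0.0303  0.2178] 33 379 mask centroid [301.2 231.1]
 shaft 1026 mean [0.5281 0.0685 0.1064] dir [0.957 0.291 0.001] yaw 0.2952 len 0.179 mid [0.5289 0.069  0.1071]
 plate rect ((0.5949883460998535, -0.0742349624633789), (0.2776106297969818, 0.28985628485679626), 81.65206146240234) 2024
 knob 56 [ 0.5467 -0.0391  0.1391] [ 0.5575 -0.031   0.1457]
```

Run:
```python
from h import *
yaw=.293;t=.45
X=np.array([np.cos(t)*np.cos(yaw),np.cos(t)*np.sin(yaw),np.sin(t)]);Z=np.array([-np.sin(t)*np.cos(yaw),-np.sin(t)*np.sin(yaw),np.cos(t)]);Y=np.cross(Z,X)
for n in("side","top"):
    f=dict(np.load(f"{n}0.npz")); m=yellow(f)
    cl=np.array([.553,-.04,.118])
    # outline rays on top plane
    v,u=np.where(m); p=onplane(f,u,v,cl,Z)-cl
    (c,r)=cv2.minEnclosingCircle(np.stack([p@X,p@Y],1).astype(np.float32)*1000)
    top=cl+X*c[0]/1000+Y*c[1]/1000
    P=pts(f); q=P[m]-cl; w=abs(q@Z-np.median(q@Z))<.003; q=q[w]
    (c2,r2)=cv2.minEnclosingCircle(np.stack([q@X,q@Y],1).astype(np.float32)*1000)
    top2=cl+X*c2[0]/1000+Y*c2[1]/1000
    print(n,top.round(4),r,"depth",top2.round(4),r2,np.median((P[m]-cl)@Z), "g",(top-.02*Z).round(4))
    # shaft-> gauge y line
b=f["frame"];
```

```text
side [ 0.5527 -0.0416  0.1176] 39.046302795410156 depth [ 0.5532 -0.0367  0.1185] 35.721839904785156 -0.0008095733137631043 g [ 0.561  -0.0391  0.0996]
top [ 0.5542 -0.0373  0.1189] 36.584712982177734 depth [ 0.5531 -0.0379  0.1183] 35.50767517089844 3.8636553303076676e-05 g [ 0.5626 -0.0348  0.1009]
```

```bash
cat >> h.py <<'E'
yaw=.293;tl=.45
X=np.array([np.cos(tl)*np.cos(yaw),np.cos(tl)*np.sin(yaw),np.sin(tl)]);Z=np.array([-np.sin(tl)*np.cos(yaw),-np.sin(tl)*np.sin(yaw),np.cos(tl)]);Y=np.cross(Z,X)
O=np.array([.5615,-.0348,.1003]); MAT=np.array([.490,.3085,0])
def tool(a,z=Z,x=X):   # fingers close along x rotated by a about z; tool z = -z
    y=np.cos(a)*x+np.sin(a)*np.cross(z,x); zt=-z
    return np.stack([np.cross(y,zt),y,zt],1)
def down(a): return tool(a,np.array([0,0,1.]),np.array([1.,0,0]))
E
python3 - <<'E'
from h import *
def s(p,R):
    q=bot.inverse_kinematics(p,R); return None if q is None else np.round(q,2)
for a in np.radians(np.arange(-180,180,30)):
    print(round(np.degrees(a)),s(O+.12*Z,tool(a)),s(O,tool(a)),s(MAT+[0,0,.022],down(a)))
E
```

```text
-180 [ 0.22  0.5  -0.1   2.17 -1.13  0.15 -1.61] [ 0.59  0.91 -0.9   2.13  1.87  0.53  1.73] [-1.    1.15  0.86  1.65 -1.09  0.9  -2.82]
-150 [ 0.28  0.5  -0.2   2.17 -0.9   0.11 -1.31] [ 0.48  0.84 -0.68  2.14  2.04  0.36  2.07] [-0.95  1.11  0.74  1.65 -0.99  0.81 -2.37]
-120 [ 0.32  0.5  -0.25  2.17 -0.69  0.09 -1.  ] [ 0.37  0.8  -0.46  2.14  2.39  0.23  2.21] [-0.92  1.07  0.64  1.64 -0.89  0.74 -1.93]
-90 [ 0.34  0.51 -0.28  2.17 -0.49  0.08 -0.68] [ 0.73  1.12 -1.35  2.13  1.74  0.95 -2.79] [-0.87  1.04  0.54  1.64 -0.78  0.68 -1.5 ]
-60 [ 0.36  0.51 -0.32  2.16 -0.28  0.08 -0.37] [ 0.73  1.12 -1.35  2.13  1.74  0.95 -2.27] [-0.84  1.03  0.46  1.64 -0.69  0.64 -1.05]
-30 [ 0.38  0.51 -0.34  2.16 -0.07  0.07 -0.05] [ 0.73  1.12 -1.35  2.13  1.74  0.95 -1.74] [-0.8   1.01  0.37  1.64 -0.57  0.6  -0.63]
0 [ 0.39  0.51 -0.37  2.16  0.16  0.08  0.24] [ 0.73  1.12 -1.35  2.13  1.74  0.95 -1.22] [-0.75  0.99  0.27  1.64 -0.43  0.57 -0.23]
30 [ 0.42  0.52 -0.42  2.16  0.44  0.08  0.48] [ 0.73  1.12 -1.35  2.13  1.74  0.95 -0.7 ] [-0.69  0.98  0.15  1.64 -0.24  0.55  0.12]
60 [ 0.48  0.53 -0.52  2.16  0.87  0.12  0.57] [ 0.73  1.12 -1.35  2.13  1.74  0.95 -0.17] [-0.61  0.97 -0.01  1.63  0.01  0.54  0.42]
90 [ 0.55  0.55 -0.63  2.16  1.08  0.18  0.88] [ 0.73  1.12 -1.35  2.13  1.74  0.95  0.35] [-0.51  0.97 -0.21  1.63  0.32  0.57  0.67]
120 [-0.01  0.52  0.28  2.17 -1.42  0.35 -2.35] [ 0.73  1.12 -1.35  2.13  1.74  0.95  0.87] [-0.13  1.21 -1.13  1.62  1.19  1.14  0.51]
150 [ 0.12  0.5   0.06  2.17 -1.31  0.23 -1.94] [ 0.73  1.12 -1.35  2.13  1.74  0.95  1.4 ] [-0.13  1.21 -1.13  1.62  1.19  1.14  1.04]
```

Run:
```python
from h import *
R=tool(np.radians(75))
bot.move_ptp(O+.10*Z,R); print(bot.read_qpos().round(2),bot.read_time())
bot.move_l(O+.055*Z,rate=.1); print(bot.read_qpos().round(2),bot.read_time())
f=snap("side"); cv2.imwrite("pics/s1.png",cv2.resize(f["frame"][150:330,180:400],None,fx=3,fy=3))
print(bot.read_position()-(O+.055*Z),bot.read_wrist_force().round(2))
```

```text
[ 0.44  0.57 -0.48  2.17  1.26  0.1   0.44] 2.1583Traceback (most recent call last):
  File "<stdin>", line 4, in <module>
plant.IKError: the arm cannot follow that straight line within its joint ranges
```

Run:
```python
from h import *
bot.goto_joints([.73,.85,-1.25,2.1,1.74,.95,.1]); print(bot.read_position(),bot.read_time())
for a in range(-180,180,30):
  A=np.radians(a); o=[]
  for h in(.10,.06,.022,-.003):
    q=bot.inverse_kinematics(O+h*Z,tool(A)); o.append(None if q is None else list(np.round(q,2)))
  print(a,o[0],o[2],o[3])
```

```text
[ 0.59343689 -0.10435385  0.20788778] 3.0583
-180 [np.float64(0.67), np.float64(0.66), np.float64(-0.89), np.float64(2.16), np.float64(1.44), np.float64(0.37), np.float64(2.1)] [np.float64(0.58), np.float64(0.84), np.float64(-0.84), np.float64(2.15), np.float64(1.84), np.float64(0.45), np.float64(1.74)] [np.float64(0.55), np.float64(0.89), np.float64(-0.83), np.float64(2.13), np.float64(1.92), np.float64(0.47), np.float64(1.67)]
-150 [np.float64(0.47), np.float64(0.58), np.float64(-0.53), np.float64(2.17), np.float64(1.32), np.float64(0.12), np.float64(2.75)] [np.float64(0.48), np.float64(0.78), np.float64(-0.64), np.float64(2.15), np.float64(2.0), np.float64(0.3), np.float64(2.09)] [np.float64(0.46), np.float64(0.84), np.float64(-0.64), np.float64(2.14), np.float64(2.09), np.float64(0.34), np.float64(2.01)]
-120 [np.float64(0.3), np.float64(0.55), np.float64(-0.24), np.float64(2.17), np.float64(-1.17), np.float64(0.05), np.float64(-0.52)] [np.float64(0.4), np.float64(0.75), np.float64(-0.5), np.float64(2.15), np.float64(2.24), np.float64(0.21), np.float64(2.36)] [np.float64(0.39), n
[... 2894 characters left out ...]
4(2.16), np.float64(1.47), np.float64(0.65), np.float64(1.02)] [np.float64(0.7), np.float64(0.96), np.float64(-1.14), np.float64(2.14), np.float64(1.73), np.float64(0.71), np.float64(0.83)] [np.float64(0.67), np.float64(1.01), np.float64(-1.11), np.float64(2.13), np.float64(1.8), np.float64(0.72), np.float64(0.79)]
150 [np.float64(0.75), np.float64(0.73), np.float64(-1.09), np.float64(2.16), np.float64(1.46), np.float64(0.53), np.float64(1.55)] [np.float64(0.64), np.float64(0.9), np.float64(-1.0), np.float64(2.14), np.float64(1.77), np.float64(0.58), np.float64(1.3)] [np.float64(0.62), np.float64(0.95), np.float64(-0.97), np.float64(2.13), np.float64(1.85), np.float64(0.6), np.float64(1.24)]
```

Run:
```python
from h import *
R=tool(np.radians(60))
bot.move_ptp(O+.10*Z,R)
bot.move_l(O+.055*Z,rate=.1); print(bot.read_qpos().round(2),bot.read_time())
f=snap("side"); cv2.imwrite("pics/s1.png",cv2.resize(f["frame"][150:330,180:400],None,fx=3,fy=3))
print(bot.read_position()-(O+.055*Z),bot.read_wrist_force().round(2))
```

```text
[ 0.77  0.95 -1.3   2.15  1.62  0.81 -0.13] 4.0833
[7.62810060e-05 5.62459368e-05 5.45890827e-04] [-0.67 -0.77 -0.69]
```

View pics/s1.png

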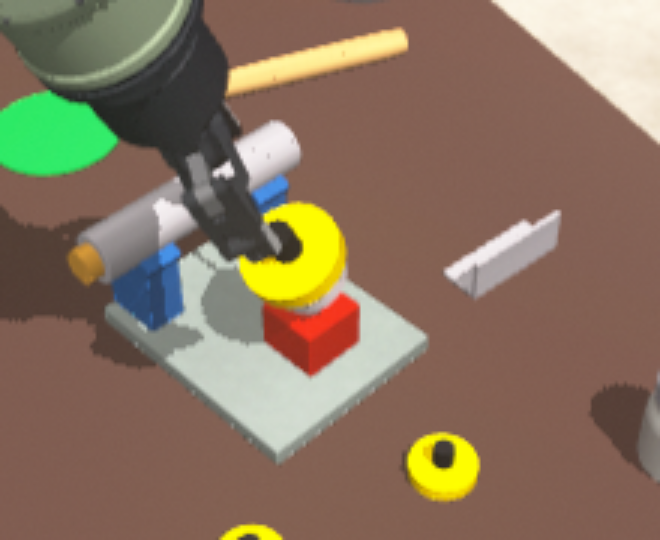

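The gripper comes in from the upper left, with finger tips near full-image (270,230) beside the knob, and the fingers look nearly shut. I'll check the gap and the projected TCP.

Run:
```python
from h import *
print(bot.read_finger_gap(),bot.read_finger_force())
R=bot.read_ee_rot(); p=bot.read_position(); print((R-tool(np.radians(60))).round(3).max())
for n in("side","top"):
    f=snap(n); K=f["intrinsics"];T=f["pose"]
    for q in(p,p+.042*R[:,1],p-.042*R[:,1],p-.07*R[:,2],O+.02*Z,O+.044*Z):
        c=T[:3,:3].T@(q-T[:3,3]); print(n,(K[0,0]*c[0]/-c[2]+K[0,2]).round(1),(K[1,2]-K[1,1]*c[1]/-c[2]).round(1))
    cv2.imwrite("pics/%s2.png"%n,cv2.resize(f["frame"][170:310,220:400] ,None,fx=4,fy=4))
```

```text
0.9926238115366575 0.0
0.001
side 269.8 224.2
side 264.1 207.5
side 275.7 242.0
side 255.8 206.0
side 276.0 232.7
side 271.8 227.1
top 303.6 237.5
top 286.9 233.8
top 320.0 241.2
top 308.4 250.0
top 301.4 231.9
top 302.9 235.8
```

View pics/top2.png

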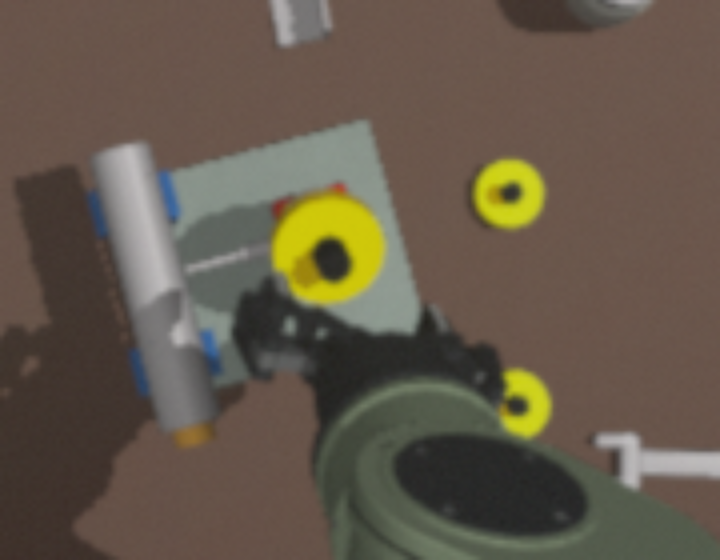

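The gripper is fully open and straddles the knob, with fingers at full-image (287,247) and (328,250). The projected poses agree, so I'll grasp.

Run:
```python
from h import *
print(bot.move_l(O+.0225*Z,rate=.06,until_force=6))
print(((bot.read_position()-O)@Z).round(4))
bot.grip(0.0); print("gap",bot.read_finger_gap(),bot.read_finger_force(),bot.read_wrist_force().round(1),bot.read_time())
bot.move_l(O+.07*Z,rate=.05)
print("gap",bot.read_finger_gap(),bot.read_finger_force(),bot.read_time())
f=snap("side"); cv2.imwrite("pics/s3.png",cv2.resize(f["frame"][150:330,180:400],None,fx=3,fy=3)); np.savez("s3.npz",**f)
```

```text
False
0.0226
gap 0.003753224985002389 0.0 [ 0.2 -0.3 -0.1] 5.6917
gap 0.0015920883917155762 0.0 6.7917
```

View pics/s3.png

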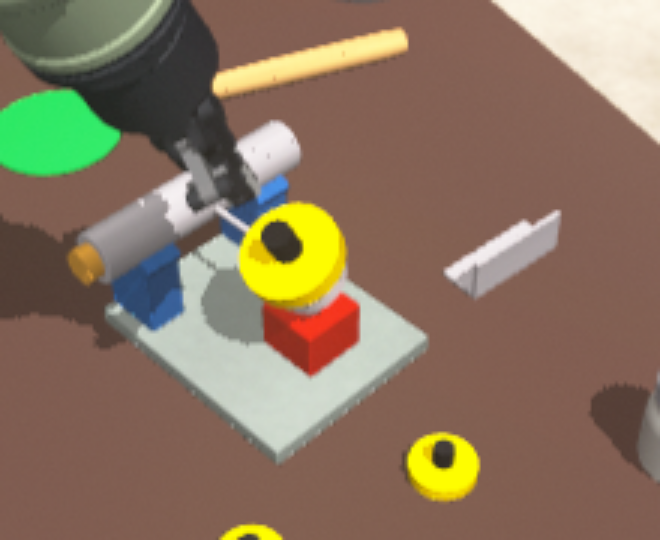

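The fingers shut empty: the tip is at full-image (262,215) against (267,221) expected, and the cap has not moved. I'll measure the shut fingertip in both views.

Run:
```python
from h import *
p=bot.read_position();R=bot.read_ee_rot(); print(p)
for n in("side","top"):
    f=snap(n); P=pts(f); K=f["intrinsics"];T=f["pose"]
    L=(P-p)@R   # tool coords
    b=f["frame"].astype(int)
    m=(f["depth"]>0)&(abs(L[...,0])<.05)&(abs(L[...,1])<.05)&(L[...,2]>-.12)&(L[...,2]<.03)&(np.ptp(b,axis=2)<30)&(P[...,2]>.135)
    q=L[m]; 
    for lo in np.arange(-.12,.03,.01):
        s=q[(q[:,2]>=lo)&(q[:,2]<lo+.01)]
        if len(s): print(n,lo.round(3),len(s),"x",s[:,0].min().round(3),s[:,0].max().round(3),"y",s[:,1].min().round(3),s[:,1].max().round(3))
    np.savez(n+"4.npz",**f)
```

```text
[ 0.53233127 -0.04351794  0.16306707]
side -0.12 60 x -0.018 0.012 y -0.05 0.01
side -0.11 37 x -0.017 0.017 y -0.05 0.009
side -0.1 52 x -0.017 0.016 y -0.046 0.012
side -0.09 29 x -0.013 0.002 y -0.036 -0.011
side -0.08 33 x -0.014 0.003 y -0.03 0.008
side -0.07 5 x -0.012 -0.009 y -0.008 0.006
side -0.06 11 x -0.011 -0.005 y -0.013 0.006
side -0.05 41 x -0.011 0.007 y -0.013 0.005
side -0.04 21 x -0.011 0.011 y -0.012 0.007
side -0.03 2 x -0.008 -0.006 y -0.006 -0.003
side 0.02 69 x -0.009 0.01 y -0.01 0.011
top -0.12 54 x -0.018 0.012 y -0.05 0.049
top -0.11 59 x -0.019 -0.002 y -0.05 0.049
top -0.1 58 x -0.018 0.007 y -0.047 0.046
top -0.09 87 x -0.014 0.008 y -0.041 0.038
top -0.08 31 x -0.014 -0.002 y -0.036 0.032
top -0.07 17 x -0.013 -0.006 y -0.014 0.011
top -0.06 16 x -0.013 -0.005 y -0.014 0.011
top -0.05 18 x -0.012 -0.001 y -0.016 0.011
top -0.04 7 x -0.012 -0.007 y -0.009 0.005
top 0.02 42 x -0.011 0.009 y -0.008 0.008
```

The real fingertips end about 29 mm short of the reported TCP along the tool axis. They are centred sideways, and the knob top checks out at 44 mm. I'll apply that offset and regrasp.

```bash
cat >> h.py <<'E'
OFF=.029  # real tip lies this far behind the reported TCP
E
python3 - <<'E'
from h import *
bot.grip(1.0)
bot.move_l(O+.03*Z,rate=.1)
print(bot.move_l(O+(.0245-OFF)*Z,rate=.05,until_force=5))
print(((bot.read_position()-O)@Z).round(4))
bot.grip(0.0); print("gap",bot.read_finger_gap(),bot.read_finger_force(),bot.read_wrist_force().round(1),bot.read_time())
bot.move_l(O+.03*Z,rate=.05)
print("gap",bot.read_finger_gap(),bot.read_finger_force(),bot.read_wrist_force().round(1),bot.read_time())
f=snap("side"); cv2.imwrite("pics/s5.png",cv2.resize(f["frame"][150:330,180:400],None,fx=3,fy=3)); np.savez("s5.npz",**f)
E
```

```text
False
-0.0043
gap 0.23108583660773727 58.33142817020416 [-4.4 -0.7  7.1] 9.7333
gap 0.23178496791855513 58.60694110393524 [-0.7 -0.3 -0.4] 10.575
```

View pics/s5.png

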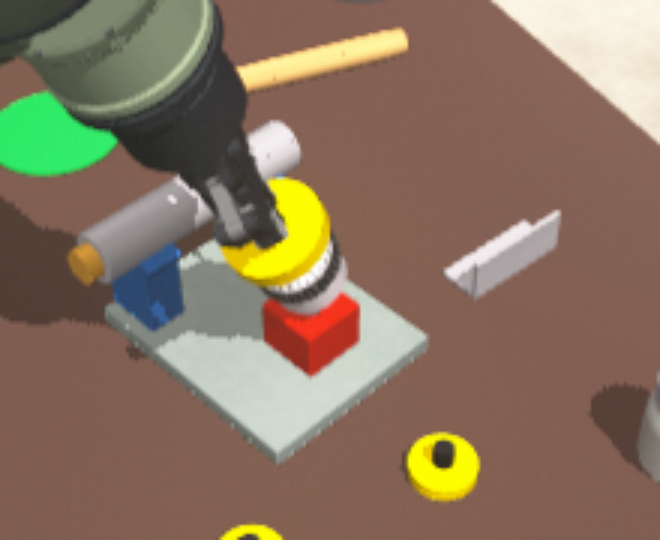

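The cap is held (gap 0.23, 58 N, cap at crop (275,235)), and the bare bezel shows below it. I'll carry it over and hover above the mat to measure it.

Run:
```python
from h import *
bot.move_l(O+.10*Z,rate=.12)
for a in(0,30,60,90):
    q=bot.inverse_kinematics(MAT+[0,0,.0],down(np.radians(a))); print(a,None if q is None else q.round(2))
bot.move_ptp(MAT+[0,0,.2],down(np.radians(60)))
bot.move_l(MAT+[0,0,.05],rate=.12)
print(bot.read_position(),bot.read_finger_gap(),bot.read_time())
f=snap("side"); P=pts(f);np.savez("s6.npz",**f)
g=snap("top");np.savez("t6.npz",**g)
for f in(f,g):
    P=pts(f)
    m=yellow(f)&(f["depth"]>0)&(np.linalg.norm(P[...,:2]-MAT[:2],axis=2)<.08); Q=P[m]; zt=np.percentile(Q[:,2],95); t=Q[abs(Q[:,2]-np.median(Q[Q[:,2]>zt-.004][:,2]))<.003]
    c,r=cv2.minEnclosingCircle(t[:,:2].astype(np.float32)*1000); n=np.linalg.svd(t-t.mean(0))[2][2]
    print("top z",np.median(t[:,2]).round(4),c,r,n.round(3),len(t))
f=g
cv2.imwrite("pics/t6.png",cv2.resize(f["frame"][180:320,120:350],None,fx=3,fy=3))
```

```text
0 [-0.13  1.25 -1.13  1.62  1.24  1.14 -1.61]
30 [-0.13  1.25 -1.12  1.62  1.24  1.13 -1.08]
60 [-0.15  1.21 -1.05  1.62  1.19  1.06 -0.53]
90 [-0.16  1.21 -1.03  1.62  1.18  1.05 -0.  ]
[0.49020696 0.30870846 0.05060553] 0.2340468560179282 14.1667Traceback (most recent call last):
  File "<stdin>", line 12, in <module>
    return _quantile_unchecked(
        a, q, axis, out, overwrite_input, method, keepdims, weights)
    return _ureduce(a,
                    func=_quantile_ureduce_func,
    ...<5 lines>...
                    overwrite_input=overwrite_input,
                    method=method)
    r = func(a, **kwargs)
    result = _quantile(arr,
                       quantiles=q,
    ...<2 lines>...
                       out=out,
                       weights=wgt)
    slices_having_nans = np.isnan(arr[-1, ...])
                                  ~~~^^^^^^^^^
IndexError: index -1 is out of bounds for axis 0 with size 0
```

```bash
cat >> h.py <<'E'
def capmeas(f):
    P=pts(f); h=cv2.cvtColor(f["frame"],cv2.COLOR_BGR2HSV); m=cv2.inRange(h,(22,130,40),(36,255,255))>0
    m&=(f["depth"]>0)&(np.linalg.norm(P[...,:2]-MAT[:2],axis=2)<.08); Q=P[m]
    if len(Q)<20: return print("few",len(Q))
    zm=np.percentile(Q[:,2],85); t=Q[abs(Q[:,2]-zm)<.004]
    c,r=cv2.minEnclosingCircle(t[:,:2].astype(np.float32)*1000); n=np.linalg.svd(t-t.mean(0))[2][2]
    print("cap top z",np.median(t[:,2]).round(4),"min",Q[:,2].min().round(4),np.round(c,1),round(r,1),n.round(3),len(t),len(Q))
E
python3 - <<'E'
from h import *
for n in("s6","t6"): capmeas(dict(np.load(n+".npz")))
f=dict(np.load("s6.npz")); cv2.imwrite("pics/s6.png",cv2.resize(f["frame"][100:260,120:320],None,fx=3,fy=3))
E
```

```text
cap top z 0.0743 min -0.003 [490.9 308.5] 37.0 [ 0.001 -0.008  1.   ] 267 405
few 0
```

View pics/s6.png

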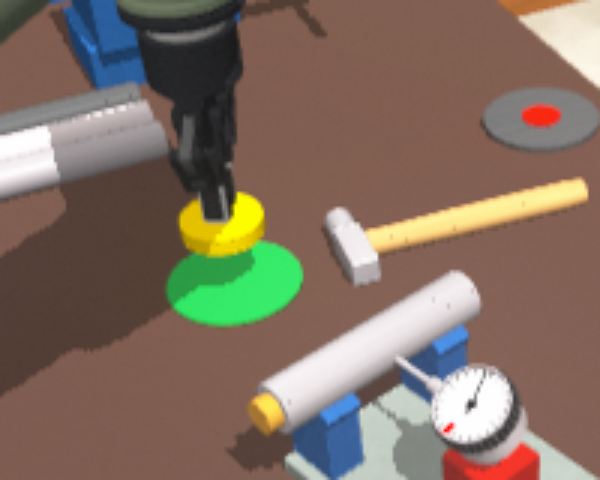

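The cap is level and centred at (0.491,0.3085), with its underside at z ≈ 0.058. The dial is exposed, with the red mark at crop (448,428) and the needle tip at (485,375). I'll lower it, release and measure the dial.

Run:
```python
from h import *
bot.move_l(MAT+[0,0,.008],rate=.1)
print(bot.move_l(MAT+[0,0,-.0065],rate=.02,until_force=4),bot.read_position().round(4),bot.read_wrist_force().round(1))
bot.grip(1.0); print(bot.read_finger_gap())
bot.move_l(MAT+[0,0,.10],rate=.12)
print(bot.read_time())
f=snap("side"); capmeas(f); np.savez("s7.npz",**f)
bot.move_ptp(MAT+[0,0,.2],down(np.radians(60)))
g=snap("top"); np.savez("t7.npz",**g); capmeas(g)
c=[]
for f,(u,v) in((f,(277,235)),(g,(301,234))):
    c.append(cv2.resize(f["frame"][v-25:v+25,u-25:u+25],None,fx=8,fy=8,interpolation=cv2.INTER_CUBIC))
cv2.imwrite("pics/d7.png",np.hstack(c))
print(bot.read_time())
```

```text
True [ 0.49    0.3084 -0.004 ] [-1.3 -1.8  8.7]
0.9983100689424199
17.0917
cap top z 0.0199 min 0.0018 [489.  307.2] 35.7 [ 0.003  0.001 -1.   ] 282 410
cap top z 0.0211 min 0.015 [519.  299.6] 8.9 [-0.512  0.211 -0.832] 11 20
17.675
```

View pics/d7.png

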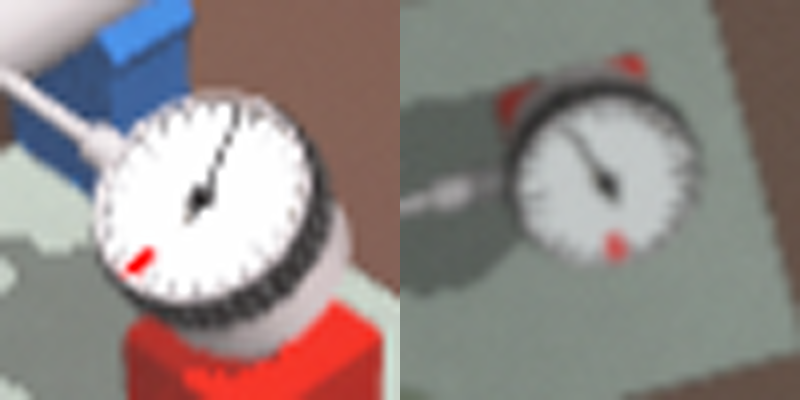

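The cap is flat and centred on the mat. The panels show the red mark at (140,262) and (617,247), the needle tip at (237,108) and (565,128). I'll compute both angles on the dial plane.

```bash
cat >> h.py <<'E'
def dial(f):
    g=cv2.cvtColor(f["frame"],cv2.COLOR_BGR2HSV).astype(int); bgr=f["frame"].astype(int)
    v,u=np.mgrid[:420,:560]; p=onplane(f,u,v,O+.014*Z,Z)-O; x=p@X*1e3;y=p@Y*1e3
    white=(g[...,2]>140)&(g[...,1]<45)&(np.hypot(x,y)<33)
    w=cv2.morphologyEx(white.astype(np.uint8),cv2.MORPH_OPEN,np.ones((2,2)))
    n,l,s,_=cv2.connectedComponentsWithStats(w); m=l==1+np.argmax(s[1:,4])
    c,r=cv2.minEnclosingCircle(np.stack([x[m],y[m]],1).astype(np.float32))
    red=(bgr[...,2]-bgr[...,1]>60)&(np.hypot(x,y)<29); W=(bgr[...,2]-bgr[...,1])[red]
    rc=np.array([np.average(x[red],weights=W),np.average(y[red],weights=W)])
    return x,y,bgr.max(2),c,r,rc,red
def angles(f,ctr=None):
    x,y,val,c,r,rc,red=dial(f)
    c=np.array(c if ctr is None else ctr)
    dx,dy=x-c[0],y-c[1]; rr=np.hypot(dx,dy); th=np.arctan2(dy,dx)
    m=(rr>9)&(rr<19)&~cv2.dilate(red.astype(np.uint8),np.ones((5,5))).astype(bool)
    bg=np.median(val[m]); d=np.clip(bg-val-.15*bg,0,None)*m
    a=np.arctan2((d*np.sin(th)).sum(),(d*np.cos(th)).sum())
    for _ in range(4):
        e=(th-a+np.pi)%(2*np.pi)-np.pi; k=d*(abs(e)<.5); a+=(k*e*rr).sum()/(k*rr).sum()
    ra=np.arctan2(rc[1]-c[1],rc[0]-c[0])
    print("c",c.round(1),"r",round(r,1),"mark r",np.hypot(*(rc-c)).round(1),"mark",np.degrees(ra).round(1),"needle",np.degrees(a).round(1),"turn",np.degrees((a-ra+np.pi)%(2*np.pi)-np.pi).round(1))
E
python3 - <<'E'
from h import *
for n in("s7","t7"): angles(dict(np.load(n+".npz")))
E
```

```text
c [-2.3 -1.2] r 30.2 mark r 20.9 mark 171.3 needle 22.7 turn -148.5
c [-6.6 -1.2] r 28.0 mark r 16.6 mark 170.2 needle 12.7 turn -157.5
```

```bash
cat >> h.py <<'E'
def meas(f):
    x,y,val,c,r,rc,red=dial(f); c=np.zeros(2)
    for _ in range(5):   # dark pixels of hub
        k=(np.hypot(x-c[0],y-c[1])<5); d=np.clip(np.percentile(val[k],90)-val,0,None)*k
        c=np.array([(d*x).sum(),(d*y).sum()])/d.sum()
    angles(f,c)
E
python3 - <<'E'
from h import *
for n in("s7","t7"): 
    f=dict(np.load(n+".npz")); meas(f); angles(f,(0,0))
    u,v=((277,234.75) if n[0]=="s" else (301.9,232.1)); p=onplane(f,u,v,O+.014*Z,Z)-O; print((p@X).round(4),(p@Y).round(4))
E
```

```text
c [-1.   0.4] r 30.2 mark r 22.0 mark 175.9 needle 18.0 turn -157.9
c [0 0] r 30.2 mark r 23.0 mark 175.1 needle 21.3 turn -153.7
-0.0012 -0.0009
c [-0.8 -0.1] r 28.0 mark r 22.2 mark 175.5 needle 17.8 turn -157.7
c [0 0] r 28.0 mark r 23.0 mark 176.0 needle 18.3 turn -157.7
-0.0035 -0.0015
```

Both views agree: the bezel has to turn about -158°. I'll go to a=115°, grip the bezel and check forces before turning.

```bash
cat >> h.py <<'E'
OB=O-.0009*X
E
python3 - <<'E'
from h import *
R=tool(np.radians(115))
bot.move_ptp(OB+.10*Z,R)
bot.move_l(OB+.0*Z,rate=.12)
print(bot.move_l(OB-.033*Z,rate=.05,until_force=5),((bot.read_position()-OB)@Z).round(4),bot.read_qpos().round(2))
bot.grip(0.0); print("gap",bot.read_finger_gap(),bot.read_finger_force(),bot.read_wrist_force().round(1),bot.read_ft_torque().round(2),bot.read_time())
f=snap("side"); cv2.imwrite("pics/s8.png",cv2.resize(f["frame"][150:330,180:400],None,fx=3,fy=3))
E
```

```text
False -0.0329 [ 0.7   1.17 -1.28  2.11  1.82  0.93  0.75]
gap 0.674887494590753 59.898526668548584 [-10.3  -3.3  15.7] [-0.2   1.26 -0.01] 21.2917
```

View pics/s8.png

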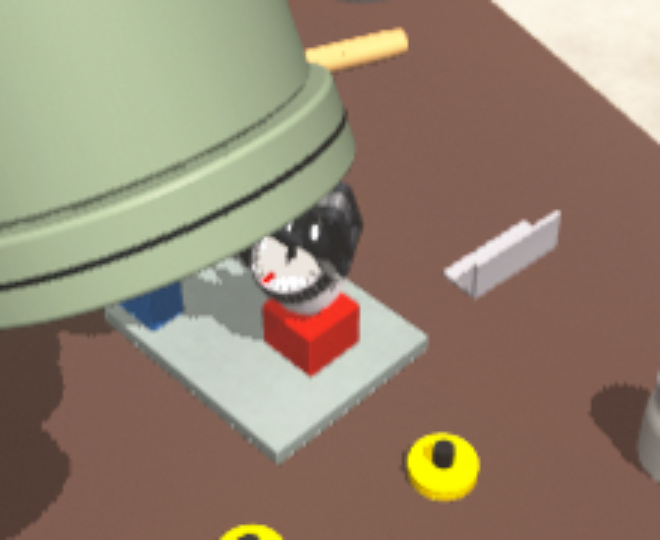

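The pads hold the bezel: the gap matches 60 mm with the same bias the knob showed. I'll turn it.

Run:
```python
from h import *
q=np.array(bot.read_qpos()); 
for i in range(1,7):
    t=q.copy(); t[6]-=np.radians(158)*i/6; bot.goto_joints(t)
    print(((bot.read_position()-OB)*1e3).round(1),bot.read_wrist_force().round(1),bot.read_ft_torque().round(2),bot.read_finger_gap().__round__(3),round(bot.read_time(),2))
    if np.linalg.norm(bot.read_wrist_force())>70: print("stop");break
f=snap("side"); np.savez("s9.npz",**f)
bot.grip(1.0); bot.move_l(OB+.06*Z,rate=.12); print(bot.read_time())
bot.move_ptp(MAT+[0,-.05,.25],down(np.radians(60)))
f=snap("side");g=snap("top"); np.savez("s10.npz",**f);np.savez("t10.npz",**g)
meas(f);meas(g);capmeas(f)
c=[]
for f,(u,v) in((f,(277,235)),(g,(301,234))):
    c.append(cv2.resize(f["frame"][v-25:v+25,u-25:u+25],None,fx=8,fy=8,interpolation=cv2.INTER_CUBIC))
cv2.imwrite("pics/d10.png",np.hstack(c)); print(bot.read_time())
```

```text
[ 13.2   4.4 -28.9] [-6.6  1.   4.4] [0.33 1.15 0.24] 0.673 21.88
[ 13.2   4.8 -28.9] [-5.9  3.1  4. ] [0.63 1.13 0.39] 0.672 22.41
[ 13.3   5.1 -28.8] [-4.9  3.7  3.4] [0.95 0.92 0.49] 0.674 22.94
[ 13.6   5.2 -28.6] [-2.6  6.2  4.3] [1.2  0.5  0.55] 0.672 23.48
[ 13.8   5.3 -28.5] [-0.1  7.   3.3] [1.2  0.16 0.55] 0.676 24.01
[ 14.1   5.2 -28.3] [1.8 6.1 2.8] [ 1.16 -0.28  0.41] 0.676 24.54
25.9083
c [-1.   0.4] r 30.3 mark r 22.6 mark 14.7 needle 13.6 turn -1.1
c [-0.9 -0.2] r 28.3 mark r 21.7 mark 15.6 needle 18.6 turn 3.1
cap top z 0.0199 min 0.002 [488.2 307.9] 37.5 [-0.002 -0.008  1.   ] 274 411
27.5
```

View pics/d10.png

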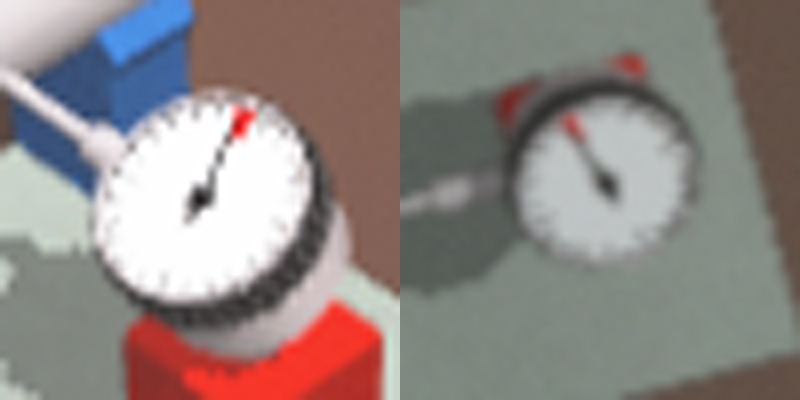

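The mark now sits on the needle to within a few degrees: red at (240,122) and (572,127). I'll refine the residual before deciding on a trim.

Run:
```python
from h import *
def ang(f,c,lo,hi,a0):
    x,y,val,_,_,rc,red=dial(f); b=f["frame"].astype(int)
    dx,dy=x-c[0],y-c[1]; rr=np.hypot(dx,dy);th=np.arctan2(dy,dx)
    e=(th-a0+np.pi)%(2*np.pi)-np.pi
    m=(rr>lo)&(rr<hi)&(abs(e)*rr<5)
    d=np.clip(np.percentile(val[m],75)-val,0,None)*m; d=d*(d>.1*d.max())
    n=np.degrees(a0+(d*e*rr).sum()/(d*rr*rr).sum()*1.0)
    # white-vs-red: 'not white' saturation weight incl. dark (mark+needle) at mark radius
    w=np.clip(b[...,2]-b[...,1],0,None)*(rr>13)*(rr<29)*(abs(e)*rr<8); w=w*(w>25)
    r=np.degrees(a0+(w*e*rr).sum()/(w*rr*rr).sum())
    # deficit of green channel = needle+mark footprint
    g=np.clip(np.percentile(b[...,1][m],80)-b[...,1],0,None)*(rr>18)*(rr<25)*(abs(e)*rr<6)
    q=np.degrees(a0+(g*e*rr).sum()/(g*rr*rr).sum())
    return np.round([n,r,q],1)
for n,c in(("s7",(-1,.4)),("s10",(-1,.4)),("t7",(-.85,-.15)),("t10",(-.85,-.15))):
    f=dict(np.load(n+".npz")); print(n,[ang(f,c,lo,hi,np.radians(17)) for lo,hi in((5,13),(7,16),(9,19))])
```

```text
s7 [array([17., nan, 17.]), array([17.1,  nan, 17. ]), array([17.1,  nan, 17. ])]
s10 [array([17. , 16.9, 16.9]), array([17.1, 16.9, 16.9]), array([17.1, 16.9, 16.9])]
t7 [array([17.3,  nan, 17.1]), array([17.1,  nan, 17.1]), array([17.1,  nan, 17.1])]
t10 [array([17.3, 16.9, 17. ]), array([17.1, 16.9, 17. ]), array([17.1, 16.9, 17. ])]<stdin>:11: RuntimeWarning: invalid value encountered in scalar divide
```

Run:
```python
from h import *
def ang(f,c,lo,hi,a0):
    x,y,val,_,_,rc,red=dial(f); b=f["frame"].astype(int)
    dx,dy=x-c[0],y-c[1]; rr=np.hypot(dx,dy); e=(np.arctan2(dy,dx)-a0+np.pi)%(2*np.pi)-np.pi
    est=lambda w:np.degrees(a0+(w*e*rr).sum()/max((w*rr).sum(),1e-9))
    m=(rr>lo)&(rr<hi)&(abs(e)*rr<5)
    d=np.clip(np.percentile(val[m],75)-val,0,None)*m
    w=np.clip(b[...,2]-b[...,1],0,None)*(rr>13)*(rr<29)*(abs(e)*rr<8); w=w*(w>25)
    k=(rr>18)&(rr<25)&(abs(e)*rr<6); g=np.clip(np.percentile(b[...,1][m],80)-b[...,1],0,None)*k
    return np.round([est(d),est(w),est(g)],1)
for n,c in(("s7",(-1,.4)),("s10",(-1,.4)),("t7",(-.85,-.15)),("t10",(-.85,-.15))):
    f=dict(np.load(n+".npz")); print(n,[list(map(float,ang(f,c,lo,hi,np.radians(17)))) for lo,hi in((5,13),(7,16),(9,19))])
```

```text
s7 [[18.1, 17.0, 16.9], [18.7, 17.0, 16.9], [18.4, 17.0, 16.9]]
s10 [[18.1, 14.1, 14.8], [18.7, 14.1, 14.8], [18.4, 14.1, 14.8]]
t7 [[19.7, 17.0, 18.6], [18.6, 17.0, 18.7], [17.8, 17.0, 18.7]]
t10 [[19.8, 14.3, 16.4], [18.6, 14.3, 16.5], [17.7, 14.3, 16.4]]
```

The needle is at about 18.3° and the mark at about 15.2°, a residual near +3° against a limit of 5.7°. I'll trim by +3°.

Run:
```python
from h import *
# joint-space return in the good arm branch
bot.move_ptp(OB+.10*Z,tool(np.radians(50)))
bot.move_l(OB,rate=.12)
print(bot.move_l(OB-.033*Z,rate=.05,until_force=5))
bot.grip(0.0); print("gap",bot.read_finger_gap(),bot.read_wrist_force().round(1))
q=np.array(bot.read_qpos()); q[6]+=np.radians(3); bot.goto_joints(q); bot.sleep(.2)
bot.grip(1.0); bot.move_l(OB+.06*Z,rate=.12)
bot.move_ptp(MAT+[0,-.05,.25],down(np.radians(60)))
f=snap("side");g=snap("top"); np.savez("s11.npz",**f);np.savez("t11.npz",**g)
meas(f);meas(g);capmeas(f)
def red(f,c,a0=np.radians(17)):
    x,y,*_=dial(f); b=f["frame"].astype(int); dx,dy=x-c[0],y-c[1]; rr=np.hypot(dx,dy); e=(np.arctan2(dy,dx)-a0+np.pi)%(2*np.pi)-np.pi
    w=np.clip(b[...,2]-b[...,1],0,None)*(rr>13)*(rr<29)*(abs(e)*rr<8); w=w*(w>25); return np.degrees(a0+(w*e*rr).sum()/(w*rr).sum())
print(red(f,(-1,.4)),red(g,(-.85,-.15)),bot.read_wrist_force().round(1),bot.read_time())
```

```text
False
gap 0.6760631416886271 [-8.3 -1.1 15.6]
c [-1.   0.4] r 30.5 mark r 22.5 mark 18.4 needle 17.3 turn -1.1
c [-0.8 -0.1] r 26.8 mark r 22.0 mark 20.0 needle 18.1 turn -2.0
cap top z 0.0199 min 0.0023 [489.4 306.2] 36.4 [-0.002  0.002  1.   ] 278 410
18.24192760070175 19.78146544128415 [-0.   0.5 -0.7] 34.0417
```

```bash
python3 -c "
from h import *
print(bot.sign_off(),bot.read_time())"
```

```text
the job is handed in; nothing more can be done
the job is handed in; nothing more can be done
```

I handed the job in at about 34 s of the 72 s allowed: the cap is knob up on the mat, within about 3 mm of its centre, and the red zero mark is about 1–2° from the needle (limit about 5.7°). I touched none of the bystanders as far as I can tell, though I didn't measure them at the end, and the sign-off call returned no verdict.

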